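# Slide a specimen tray into the viewer and hold its flap at the viewing mark

### The arm

A 6-joint arm with a two-finger parallel gripper is mounted at the origin on the work surface. World frame = base frame: x ahead of the robot, y to its left, z up, the work surface at z = 0. Lengths are in mm, angles in rad, forces in N, time in s.
With the tool pointing down it reaches from about 300 to 775 mm from the base axis. Payload 14.6 kg.
Tool frame: the origin (TCP) lies between the finger pads; the fingertips stand ahead of it and the grasp point (between the pads) lies 11 mm behind it (manip.finger_overhang is the z of the fingertips in the tool frame, in mm); z points along the fingers, y is the line along which they close (so a half turn about z gives the same grasp; the last joint's range is limited). The gripper opens to 94 mm and grips with 3 to 60 N. Pads are 16 mm wide; open, the fingers measure 119 mm over their backs; the gripper's body (75 mm by 177 mm) begins 78 mm behind the grasp point.
Start: joints at [-1.222, 0.3, 1.521, -0, 1.321, -0.067], TCP at [222.149, -503.129, 213.446] pointing down, gripper open.
Joint ranges: [-3.03, 3.03], [-0.79, 2.21], [0.23, 2.52], [-1.04, 4.18], [0, 3.07], [-2.55, 2.55]. Speed limits (rad/s): [2.22, 2.22, 2.57, 3.14, 3.14, 3.14].

### API

Orientations are given as [roll, pitch, yaw] about the fixed x, y, z axes, in that order (R = Rz(yaw) Ry(pitch) Rx(roll)).
In Python, from cell import manip gives the robot as it stands.
- The arm moves only by the tool jog_arm, never from a script. Its argument "series" is a list of rows, each a list of 7 numbers: the shift along the world's x, y, z as a fraction of full scale, then the turn, a rotation vector about the world's x, y, z as a fraction of full scale, then the closure, from 0 (fully open) to 1 (shut). In form: [[dx, dy, dz, wx, wy, wz, fingers], ...]. A call has 1 to 8 rows; each row is the pose to reach, as a shift and turn from the pose commanded when the call began; what a row does not reach only later rows make up. Full scale, the value 1, is 120 mm for a shift and 90 degrees for a turn. A row lasts 1/12 s, in which the tool goes at most 41.7 mm and 7.16 degrees, less where a joint would pass 70% of its speed; a pose out of reach is approached as far as the arm can. A call with a number of a shift or a turn outside -1 to 1 is refused whole. A call with a gripper value outside its range is refused whole. The fingers move at their own pace and stop on an object; "grip_force" is the grip in N (left out, the last holds). Time passes only in rows, so rows that repeat a pose let the fingers close. It gives the time, the measured TCP pose, the force, the opening and the grip force at its end, in the units of the state.
- manip.read_state(): the state, without advancing time (a new reading comes with each control period).
- manip.camera(name): name is "side" or "top" or "wrist"; returns a dict with "frame" (400x640x3 uint8, red, green, blue), "vfov" (degrees; the focal length in pixels is half the picture's height over the tangent of half this angle, whatever the lens; pixels are square), "cx", "cy" (the principal point, pixels), "k1" (the pictures are not rectified: a ray, as slopes to the right and down, at radius r is drawn at 1 + k1 r^2 times it, then the intrinsics apply), "R" (3x3) and "t" (3): a world point X has camera coordinates R X + t; the wrist camera has in their place "hand_eye" (4x4, takes a point from camera to tool coordinates, whose origin is the TCP and whose axes are the flange's). Camera axes: x right, y down, z forward; pixel columns grow to the right and rows downward; lengths in mm; the calibration is good to about 2 mm. A picture is of the moment at which its call begins: read the wrist's pose just before it. There is no depth.
- manip.sign_off(): hands the job in; it is judged then, once.
The state is a dict: "clock": time; "joints": joint angles; "qd": joint speeds; "effort": joint torques, N m; "eef_pos": TCP position; "eef_rot": TCP orientation; "wrist_force": force on the tool from outside, world axes, zero at the start; "moment": the same for the moment, N m; "finger_gap": finger opening in mm; "finger_force": force on a finger pad.
Only numpy, scipy, OpenCV 4.12 (cv2) and the standard library are available. Lean on these libraries where they do the work, as an engineer would, in place of code of your own. Each camera call takes 0.05 s, during which the arm holds its last target. There are 200 camera calls.

### The job

Slide the tray of slides along its channel, under the hood of the slide viewer, until it is fully home against the end stop, with the flap still shut. Then let go of the tray, lift the hood's flap until the flap is parallel to the steel pointer at the side of the hood, and finish while still holding the flap steadily there with the fingers (it falls shut if let go). Leave the pointer and everything else on the bench as they are.

Things in the scene. Friction and masses are not known exactly. Their poses are not given: they have to be found in the camera images.
- viewer: The slide viewer, white, fixed to the bench. Origin on the bench under the centre of its hood, z up; y runs along its channel into the hood, x points to the flap's hinge side, away from the robot. Hood: 170 (x) x 160 (y) mm outside, 90 mm high, its top closed by the flap; a channel runs straight out of its -y side to y -325 mm.
- entry (a point): Middle of the hood's entry, on the channel floor (viewer x 0, y -80, z 20 mm). The entry is 102 mm wide, its lintel's underside 35 mm above the channel floor. Channel: floor 20 mm above the bench, open above, two rails 84 mm apart inside, 104 mm outside, their tops 32 mm above the bench.
- stop (a point): Point on the channel floor at the inner face of the hood's end stop, on the channel's centre line (viewer x 0, y +75, z 20 mm). Axes as the viewer.
- tray: Loose grey slide tray lying in the channel, 80 wide (x) x 230 long (y) x 14 mm high with 5 glass slides, about 0.3 kg. Origin under its centre, y along its length towards the hood. It only slides along the channel; it starts 90 to 150 mm short of the stop.
- tray_grip (a point): Point in the tray's upright grip block, 12 mm below its top, at tray x 0, y -95, z 40 mm. The block is 14 (x) x 30 (y) mm and stands from 6 to 51 mm above the tray's underside; with the tray home it is still outside the hood, 60 mm from its wall.
- tray_front (a point): Middle of the tray's front lower edge, at tray x 0, y +115, z 0 mm; it touches the stop when home.
- flap (a joint): Angle of the hood's flap (rad): 0 lying shut on the hood, growing as its edge nearest the robot swings up, at most 1.4. It hinges freely and falls shut when let go. Flap: 165 (x) x 156 (y) x 8 mm, white frame with a clear window, about 0.3 to 0.6 kg.
- flap_bar (a point): Centre of the steel pull bar above the flap's free edge: a round bar 10 mm thick along viewer y, 80 mm clear between its two posts, its axis 35 mm above the flap's top face, 150 mm along the flap from the hinge axis and 43 mm above it. Axes fixed to the flap: x along the flap to the hinge, y along the hinge.
- flap_hinge (a point): Point on the flap's hinge axis at the middle of the flap, 90 mm above the bench (viewer x +80, y 0, z 90 mm). The axis runs along y. Axes turn with the flap.
- pointer (a joint): Angle of the steel pointer arm (rad), which turns stiffly on the flap's hinge line, in front of a curved scale outside the hood's +y end (viewer y 108 mm): the mark. Measured as the flap's angle: when both are equal the flap is parallel to the pointer. Between 0.45 and 0.95 at the start. Not to be touched.
- pointer_tip (a point): Free end of the pointer arm, 165 mm from the hinge axis (as far as the flap's free edge). The arm is 12 mm wide with a 22 mm square end. Axes fixed to the arm: x along the arm to the hinge.
- rack: Bystander: orange-red tube rack with capped tubes, 100 x 200 x 100 mm. Origin under its centre.
- pot: Bystander: round lidded specimen pot, diameter 60, 60 mm tall, standing behind the channel. Origin under its centre.
- oil: Bystander: small brown dropper bottle, diameter 32, 65 mm tall, standing in front of the channel. Origin under its centre.
- carton: Bystander: flat white carton, 70 x 110 x 50 mm. Origin under its centre.
- dish: Bystander: clear open dish with a red insert, 75 x 95 x 60 mm. Origin under its centre.
- counter: Bystander: white cell-counter keypad, 90 x 130 x 36 mm. Origin under its centre.
- pens: Bystander: glass beaker with pens, diameter 80, 155 mm tall with the pens. Origin under its centre.
Things that resemble listed ones, but are neither listed nor needed, are in the scene too. What is meant by the tray is not red, and is the larger of those in its own colour.

How it is judged:
By the outcome, as a careful person would: the job done as asked, in the order asked, and still so for the second after the job is handed in, while the arm keeps its last pose, push and grip.
It also fails if it takes over 48 s, if anything falls off the work surface, if the arm or the gripper's body presses on something with over 40 N, if the wrist force passes 120 N, or if a joint passes its speed limit or range.

## Working session

There is one attempt and no reset: what is moved stays moved. The work goes in short steps, Python scripts to look and compute and a tool call to move; the robot and the scene stay as the last step left them, time stands still between calls to the robot, and variables do not carry over. Pictures are saved under pics/ and viewed, at most 10 in all, crops included, and the job is handed in when it is done.

Besides the shell and the picture viewer there is one more tool, called after "Request:" by a JSON object that holds its "method" and its "body", one argument or row to a line. jog_arm: Moves the arm, as the interface text tells. Its arguments: {"type":"object","properties":{"series":{"type":"array"},"grip_force":{"type":"number"}},"required":["series"]}

```bash
mkdir -p pics
cat > h.py <<'E'
import numpy as np, cv2, pickle
from cell import manip
def cam(n):
    c=manip.camera(n); return c
def K(c):
    f=c["frame"].shape[0]/2/np.tan(np.radians(c["vfov"]/2)); return np.array([[f,0,c["cx"]],[0,f,c["cy"]],[0,0,1]])
def dist(c): return np.array([c["k1"],0,0,0,0.])
def ray(c,uv):
    p=cv2.undistortPoints(np.array([[uv]],float),K(c),dist(c))[0,0]
    R=np.array(c["R"]);t=np.array(c["t"]); d=R.T@np.array([p[0],p[1],1]); return -R.T@t, d/np.linalg.norm(d)
def atz(c,uv,z):
    o,d=ray(c,uv); return o+d*(z-o[2])/d[2]
def tri(obs):
    A=0;b=0
    for c,uv in obs:
        o,d=ray(c,uv);P=np.eye(3)-np.outer(d,d);A=A+P;b=b+P@o
    X=np.linalg.solve(A,b); return X,[np.linalg.norm((np.eye(3)-np.outer(ray(c,uv)[1],ray(c,uv)[1]))@(X-ray(c,uv)[0])) for c,uv in obs]
def proj(c,X):
    R=np.array(c["R"]);t=np.array(c["t"],float)
    return cv2.projectPoints(np.array(X,float).reshape(-1,3),cv2.Rodrigues(R)[0],t,K(c),dist(c))[0][:,0]
def save(n,f): cv2.imwrite("pics/"+n,f[:,:,::-1])
E
python3 - <<'E'
from h import *
for n in("top","side"):
    c=cam(n);save(n+".png",cv2.resize(c["frame"],(800,500),interpolation=cv2.INTER_CUBIC));pickle.dump(c,open(n+".pkl","wb"))
    print(n,c["vfov"],c["k1"],-np.array(c["R"]).T@c["t"])
print(manip.read_state(), manip.finger_overhang)
E
```

```text
top 57.001634866260844 0.013993663687637012 [ 460.33397717  -17.57493378 1107.90282831]
side 43.21922412820893 0.027435054256826755 [  50.74484411 1068.19527237 1228.27965713]
{'clock': 0.1, 'joints': array([-1.22158151e+00,  3.00417904e-01,  1.52152634e+00,  3.76351972e-06,
        1.32070774e+00, -6.65625257e-02]), 'qd': array([ 0.00022386, -0.00165854, -0.00192916, -0.00089656,  0.0006887 ,
        0.00058448]), 'effort': array([ 2.56420535e-03, -5.32637322e+01, -3.53282440e+01,  7.10325851e-02,
        2.34393182e-02, -5.45431783e-05]), 'eef_pos': array([ 222.0828371 , -502.91462699,  212.93866237]), 'eef_rot': array([-3.14053590e+00, -7.40975199e-05,  4.15776366e-01]), 'wrist_force': array([-0.17080173, -0.06405895,  0.11521939]), 'moment': array([2.72116475e-02, 7.74501020e-04, 7.25334368e-05]), 'finger_force': 0.0, 'finger_gap': 94.20264448848386} 8.0
```

View pics/top.png

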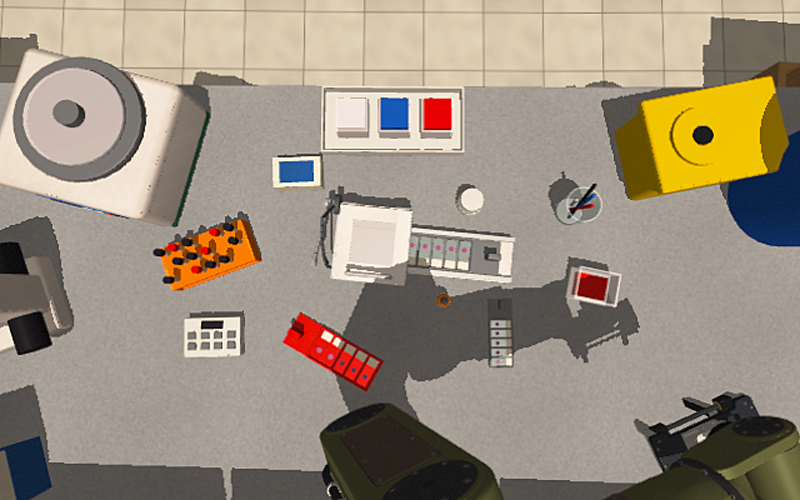

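View pics/side.png

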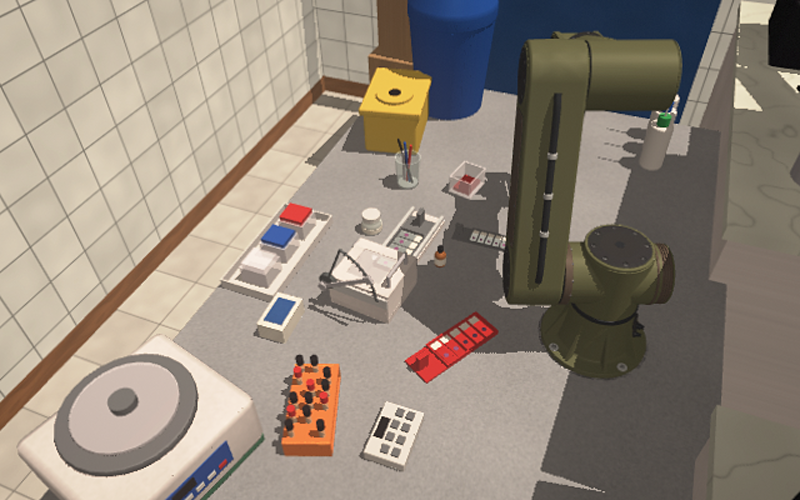

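The top view shows the candidates. A grey tray with its block at (492,254) lies in the viewer's channel. A smaller grey tray sits at (501,332), loose on the bench, and a red one at (333,352). The one in the channel fits: it is grey, the larger of the two, and in the channel. The hood is at (372,240), with the pull bar at (367,272). The side view shows the pointer arm in front of its curved scale at about (350,275). I'll enlarge both.

Run:
```python
from h import *
for n,(x,y,w,h,s) in dict(top=(252,140,165,95,4.8),side=(250,160,120,105,5.6)).items():
    c=pickle.load(open(n+".pkl","rb"))
    save(n+"_c.png",cv2.resize(c["frame"][y:y+h,x:x+w],None,fx=s,fy=s,interpolation=cv2.INTER_CUBIC))
```

```text
(no output)
```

View pics/top_c.png

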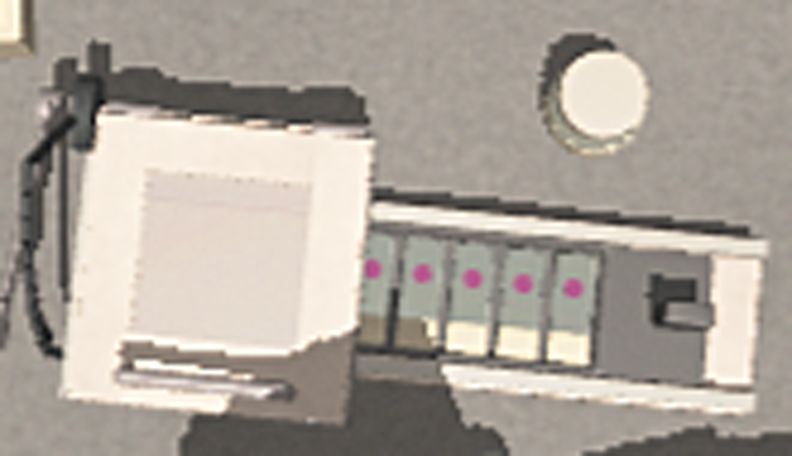

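View pics/side_c.png

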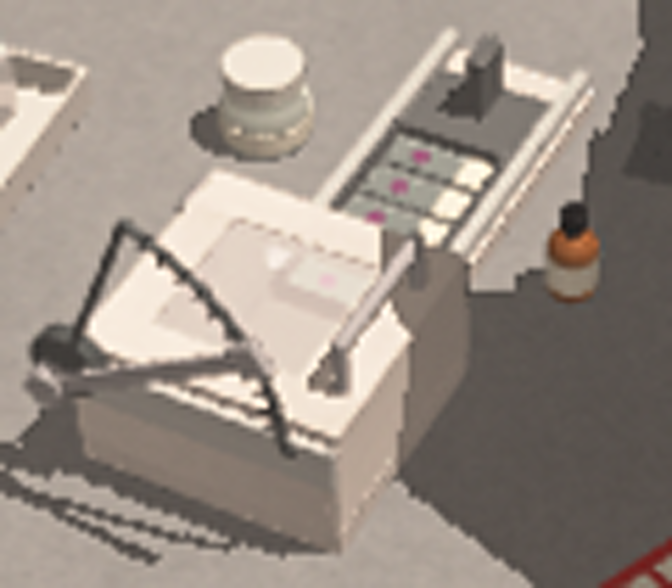

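```bash
cat > fit.py <<'E'
from h import *
from scipy.optimize import least_squares
T=pickle.load(open("top.pkl","rb"));S=pickle.load(open("side.pkl","rb"))
tp=lambda u,v:(252+(u+.5)/4.8-.5,140+(v+.5)/4.8-.5)
sp=lambda u,v:(250+(u+.5)/5.6-.5,160+(v+.5)/5.6-.5)
V=[((52,-325,32),tp(768,243),T),((-52,-325,32),tp(752,410),T),((80,-78,98),tp(375,135),T),((-85,-78,98),tp(347,425),T),((-85,78,98),tp(62,397),T),
((-70,40,133),tp(120,374),T),((-70,-40,133),tp(290,391),T),((52,-325,32),sp(455,30),S),((-52,-325,32),sp(592,86),S),((80,-78,98),sp(215,170),S),((-85,78,98),sp(340,440),S),((-85,-78,98),sp(410,335),S),((-70,40,133),sp(335,360),S),((-70,-40,133),sp(412,245),S)]
def w(p,X):
    c,s=np.cos(p[2]),np.sin(p[2]);X=np.atleast_2d(X).astype(float);return np.c_[p[0]+c*X[:,0]-s*X[:,1],p[1]+s*X[:,0]+c*X[:,1],X[:,2]+p[3]]
def inv(p,W):
    c,s=np.cos(p[2]),np.sin(p[2]);d=np.asarray(W)-[p[0],p[1],p[3]];return np.array([c*d[0]+s*d[1],-s*d[0]+c*d[1],d[2]])
if __name__=="__main__":
    res=lambda p:np.concatenate([proj(c,w(p,X))[0]-uv for X,uv,c in V])
    r=least_squares(res,[520,40,0.1,0],loss="soft_l1");p=r.x
    print(p);print(res(p).reshape(-1,2).round(1).tolist());np.save("p.npy",p)
    print("entry,stop,bar,hinge",w(p,[[0,-80,20],[0,75,20],[-70,0,133],[80,0,90]]).round(1).tolist())
    for a,b in[((692,315),(487,42))]:
        X,e=tri([(T,tp(*a)),(S,sp(*b))]);print("block top",X,e,"viewer",inv(p,X))
    X,e=tri([(T,tp(204,382)),(S,sp(373,303))]);print("bar mid",X,e,"viewer",inv(p,X))
    for a in(.4,.5,.6,.7,.8,.9):
        L=lambda r:(80-r*np.cos(a),108,90+r*np.sin(a))
        q=proj(S,w(p,[L(0),L(165)]));t=proj(T,w(p,[L(0),L(165)]))
        print(a,((q-[250,160]+.5)*5.6-.5).round().tolist(),((t-[252,140]+.5)*4.8-.5).round().tolist())
E
python3 fit.py
```

```text
[ 5.56097015e+02  5.78498571e+01 -1.02604200e-01 -4.64262709e+00]
[[-0.1, 0.4], [0.1, 0.8], [-0.3, 1.1], [-0.8, -0.1], [2.2, -0.3], [2.9, 0.1], [-2.6, -0.2], [-1.6, 0.6], [-0.5, -1.1], [-0.2, 0.5], [-1.6, 0.5], [9.3, -13.2], [0.6, -3.1], [-0.8, 1.0]]
entry,stop,bar,hinge [[547.9, -21.7, 15.4], [563.8, 132.5, 15.4], [486.5, 65.0, 128.4], [635.7, 49.7, 85.4]]
block top [ 526.58030082 -214.7240258    78.17741807] [np.float64(1.5356132500114157), np.float64(1.535613250011405)] viewer [  -1.44329991 -274.16359154   82.82004516]
bar mid [486.57672482  66.28653025 124.05874783] [np.float64(0.1675421305049207), np.float64(0.16754213050495767)] viewer [-70.01878903   1.27173843 128.70137492]
0.4 [[44.0, 387.0], [278.0, 400.0]] [[57.0, 109.0], [4.0, 364.0]]
0.5 [[44.0, 387.0], [265.0, 376.0]] [[57.0, 109.0], [-0.0, 349.0]]
0.6 [[44.0, 387.0], [249.0, 351.0]] [[57.0, 109.0], [-4.0, 332.0]]
0.7 [[44.0, 387.0], [230.0, 327.0]] [[57.0, 109.0], [-6.0, 311.0]]
0.8 [[44.0, 387.0], [210.0, 304.0]] [[57.0, 109.0], [-9.0, 288.0]]
0.9 [[44.0, 387.0], [188.0, 281.0]] [[57.0, 109.0], [-10.0, 262.0]]
```

```bash
sed -i 's/((-85,-78,98),sp(410,335),S),((-70,40,133),sp(335,360),S),//; s/,((-70,-40,133),sp(412,245),S)\]/]/; s/((-70,40,133),tp(120,374),T),((-70,-40,133),tp(290,391),T),/((-70,48,133),tp(118,374),T),((-70,-48,133),tp(292,391),T),/' fit.py; python3 fit.py
python3 - <<'E'
from h import *
R=manip.camera("wrist"); print(R["hand_eye"],R["vfov"],R["k1"])
E
```

```text
[ 5.55610281e+02  5.79217264e+01 -1.01010233e-01 -2.64781221e+00]
[[0.1, 0.4], [0.3, 0.8], [-0.3, 1.1], [-0.7, 0.0], [2.1, -0.1], [0.2, 0.0], [-0.0, 0.2], [-1.6, 0.2], [-0.5, -1.6], [-0.2, 0.2], [-1.4, 0.1]]
entry,stop,bar,hinge [[547.5, -21.7, 17.4], [563.2, 132.5, 17.4], [486.0, 65.0, 130.4], [635.2, 49.9, 87.4]]
block top [ 526.58030082 -214.7240258    78.17741807] [np.float64(1.5356132500114157), np.float64(1.535613250011405)] viewer [  -1.38880637 -274.18336415   80.82523028]
bar mid [486.57672482  66.28653025 124.05874783] [np.float64(0.1675421305049207), np.float64(0.16754213050495767)] viewer [-69.52517368   1.36092296 126.70656004]
0.4 [[45.0, 385.0], [279.0, 398.0]] [[56.0, 109.0], [3.0, 365.0]]
0.5 [[45.0, 385.0], [266.0, 373.0]] [[56.0, 109.0], [-1.0, 350.0]]
0.6 [[45.0, 385.0], [250.0, 349.0]] [[56.0, 109.0], [-4.0, 333.0]]
0.7 [[45.0, 385.0], [231.0, 325.0]] [[56.0, 109.0], [-7.0, 312.0]]
0.8 [[45.0, 385.0], [211.0, 301.0]] [[56.0, 109.0], [-10.0, 289.0]]
0.9 [[45.0, 385.0], [189.0, 278.0]] [[56.0, 109.0], [-11.0, 263.0]]
[[ 2.03326115e-04 -9.72331252e-01 -2.33606283e-01  6.82609598e+01]
 [ 9.99999978e-01  1.86031967e-04  9.60651173e-05 -4.87225776e-01]
 [-4.99488793e-05 -2.33606298e-01  9.72331268e-01 -1.70130012e+02]
 [ 0.00000000e+00  0.00000000e+00  0.00000000e+00  1.00000000e+00]] 66.46774528576077 -0.01768626016500147
```

Request:
{"method": "jog_arm", "body": {
  "series": [
    [0.3, 0.3, 0, 0, 0, 0.07, 0],
    [0.6, 0.6, 0, 0, 0, 0.15, 0],
    [0.9, 0.9, 0, 0, 0, 0.22, 0],
    [1, 1, 0, 0, 0, 0.3, 0],
    [1, 1, 0, 0, 0, 0.3, 0]
  ]
}}

```text
clock: 0.57
eef_pos: [345.5, -379.2, 213.4]
eef_rot: [-3.141, -0.001, 0.899]
wrist_force: [0.2, -0.6, -0.1]
finger_gap: 94.4
finger_force: 0.0
```

Request:
{"method": "jog_arm", "body": {
  "series": [
    [0.25, 0.25, -0.1, 0, 0, 0.07, 0],
    [0.5, 0.5, -0.2, 0, 0, 0.15, 0],
    [0.75, 0.75, -0.3, 0, 0, 0.22, 0],
    [1, 1, -0.4, 0, 0, 0.3, 0],
    [1, 1, -0.5, 0, 0, 0.37, 0]
  ]
}}

```text
clock: 0.98
eef_pos: [465.0, -259.8, 153.2]
eef_rot: [3.14, -0.0, 1.477]
wrist_force: [0.3, -0.2, -0.2]
finger_gap: 94.0
finger_force: 0.0
```

Request:
{"method": "jog_arm", "body": {
  "series": [
    [0.28, 0.2, 0, 0, 0, 0, 0],
    [0.54, 0.4, 0, 0, 0, 0, 0],
    [0.54, 0.4, 0, 0, 0, 0, 0],
    [0.54, 0.4, 0, 0, 0, 0, 0]
  ]
}}

```text
clock: 1.32
eef_pos: [527.6, -214.1, 152.8]
eef_rot: [-3.141, -0.0, 1.47]
wrist_force: [-0.8, 0.5, -0.3]
finger_gap: 94.1
finger_force: 0.0
```

```bash
cat >> h.py <<'E'
from scipy.spatial.transform import Rotation as Ro
def wrist():
    s=manip.read_state(); c=manip.camera("wrist")
    H=np.array(c["hand_eye"]); Rt=Ro.from_euler("xyz",s["eef_rot"]).as_matrix()
    Rc=Rt@H[:3,:3]; o=Rt@H[:3,3]+s["eef_pos"]; c["R"]=Rc.T; c["t"]=-Rc.T@o; return s,c
E
python3 - <<'E'
from h import *
s,c=wrist();print(s["clock"],s["eef_pos"],s["eef_rot"],s["joints"]);save("w1.png",cv2.resize(c["frame"],(800,500)));pickle.dump(c,open("w1.pkl","wb"))
E
```

```text
1.3167 [ 527.61151428 -214.06881127  152.77157013] [-3.14061704e+00 -2.78089733e-04  1.47041415e+00] [-4.49728509e-01  3.98221632e-01  1.53475161e+00 -7.76537473e-05
  1.20963128e+00 -3.49318988e-01]
```

View pics/w1.png

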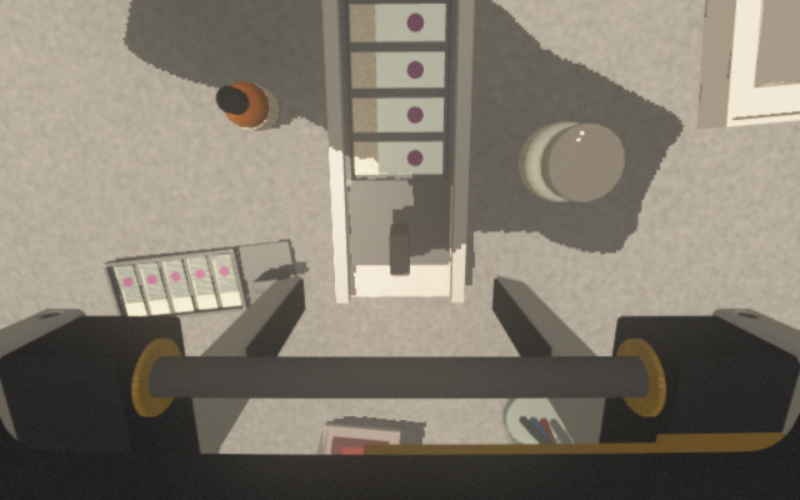

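The wrist view shows the tray in the channel between the rails, which appear at columns 335 and 460. The block's top face is at about (400,257), between rows 240 and 275, and the small grey tray at (180,280) is a separate object.

Run:
```python
from h import *
from fit import *
p=np.load("p.npy");c=pickle.load(open("w1.pkl","rb"))
n=lambda u,v:((u+.5)*.8-.5,(v+.5)*.8-.5)
X=atz(c,n(400,257),70);print(X,inv(p,X))
X,e=tri([(c,n(400,257)),(S,sp(487,42)),(T,tp(697,315))]);print(X,e,inv(p,X))
for uv in((336,301),(465,301)): X=atz(c,n(*uv),32);print(X,inv(p,X))
```

```text
[ 529.20251202 -214.245686     70.        ] [   1.17180381 -273.44304256   72.64781221]
[ 527.71993405 -215.64037783   76.36883416] [np.float64(3.4061181663890627), np.float64(2.3612634093712086), np.float64(1.8233999645113659)] [-1.62578469e-01 -2.74980126e+02  7.90166464e+01]
[ 472.89384129 -256.1291449    32.        ] [ -50.62638318 -320.79109799   34.64781221]
[ 577.2251579  -266.59322258   32.        ] [  54.22831854 -320.68121936   34.64781221]
```

Block at viewer x ≈ 0–1, y ≈ -273, top about 71–76, which agrees with the text. Descending and gripping.

Request:
{"method": "jog_arm", "body": {
  "series": [
    [0.01, 0, -0.3, 0, 0, 0, 0.3],
    [0.01, 0, -0.6, 0, 0, 0, 0.5],
    [0.01, 0, -0.75, 0, 0, 0, 0.5],
    [0.01, 0, -0.84, 0, 0, 0, 0.5],
    [0.01, 0, -0.84, 0, 0, 0, 0.5],
    [0.01, 0, -0.84, 0, 0, 0, 1],
    [0.01, 0, -0.84, 0, 0, 0, 1],
    [0.01, 0, -0.84, 0, 0, 0, 1]
  ],
  "grip_force": 20
}}

```text
clock: 2.03
eef_pos: [528.7, -215.7, 54.3]
eef_rot: [3.139, 0.001, 1.468]
wrist_force: [-0.2, 0.3, -0.8]
finger_gap: 43.9
finger_force: 0.0
```

Request:
{"method": "jog_arm", "body": {
  "series": [
    [0, 0, 0, 0, 0, 0, 1],
    [0, 0, 0, 0, 0, 0, 1],
    [0, 0, 0, 0, 0, 0, 1],
    [0, 0, 0, 0, 0, 0, 1]
  ]
}}

```text
clock: 2.37
eef_pos: [528.2, -215.1, 52.9]
eef_rot: [3.141, 0.0, 1.468]
wrist_force: [0.6, 0.1, 0.3]
finger_gap: 17.4
finger_force: 0.0
```

Request:
{"method": "jog_arm", "body": {
  "series": [
    [0, 0, 0, 0, 0, 0, 1],
    [0, 0, 0, 0, 0, 0, 1],
    [0, 0, 0, 0, 0, 0, 1],
    [0.01, 0.1, 0, 0, 0, 0, 1],
    [0.02, 0.2, 0, 0, 0, 0, 1],
    [0.03, 0.3, 0, 0, 0, 0, 1],
    [0.04, 0.4, 0, 0, 0, 0, 1],
    [0.05, 0.5, 0, 0, 0, 0, 1]
  ]
}}

```text
clock: 3.03
eef_pos: [534.3, -153.7, 52.8]
eef_rot: [3.141, 0.0, 1.469]
wrist_force: [-0.1, -3.9, 2.9]
finger_gap: 13.6
finger_force: 20.0
```

Tray sliding with about 4 N of drag. Continuing to about 14 mm short of the expected home.

Request:
{"method": "jog_arm", "body": {
  "series": [
    [0.01, 0.1, 0, 0, 0, 0, 1],
    [0.02, 0.2, 0, 0, 0, 0, 1],
    [0.03, 0.3, 0, 0, 0, 0, 1],
    [0.04, 0.4, 0, 0, 0, 0, 1],
    [0.05, 0.5, 0, 0, 0, 0, 1],
    [0.05, 0.52, 0, 0, 0, 0, 1]
  ]
}}

```text
clock: 3.53
eef_pos: [540.4, -90.9, 52.8]
eef_rot: [3.141, -0.0, 1.469]
wrist_force: [0.5, -5.5, 4.1]
finger_gap: 13.8
finger_force: 20.0
```

Request:
{"method": "jog_arm", "body": {
  "series": [
    [0.003, 0.03, 0, 0, 0, 0, 1],
    [0.006, 0.06, 0, 0, 0, 0, 1],
    [0.008, 0.08, 0, 0, 0, 0, 1],
    [0.008, 0.08, 0, 0, 0, 0, 1]
  ]
}}

```text
clock: 3.87
eef_pos: [541.2, -82.8, 52.8]
eef_rot: [3.141, -0.0, 1.468]
wrist_force: [0.3, -1.0, 5.3]
finger_gap: 13.9
finger_force: 20.0
```

Request:
{"method": "jog_arm", "body": {
  "series": [
    [0.002, 0.02, 0, 0, 0, 0, 1],
    [0.004, 0.04, 0, 0, 0, 0, 1],
    [0.004, 0.04, 0, 0, 0, 0, 1]
  ]
}}

```text
clock: 4.12
eef_pos: [541.7, -78.2, 52.8]
eef_rot: [3.141, -0.0, 1.468]
wrist_force: [-0.6, -2.2, 5.9]
finger_gap: 14.1
finger_force: 20.0
```

Request:
{"method": "jog_arm", "body": {
  "series": [
    [0.001, 0.015, 0, 0, 0, 0, 1],
    [0.003, 0.03, 0, 0, 0, 0, 1],
    [0.003, 0.03, 0, 0, 0, 0, 1]
  ]
}}

```text
clock: 4.37
eef_pos: [542.2, -75.8, 52.8]
eef_rot: [3.141, 0.002, 1.468]
wrist_force: [0.3, -11.5, 3.0]
finger_gap: 13.9
finger_force: 20.0
```

Request:
{"method": "jog_arm", "body": {
  "series": [
    [0.001, 0.015, 0, 0, 0, 0, 1],
    [0.002, 0.025, 0, 0, 0, 0, 1],
    [0.002, 0.025, 0, 0, 0, 0, 1],
    [0.002, 0.025, 0, 0, 0, 0, 1]
  ]
}}

```text
clock: 4.7
eef_pos: [542.5, -74.2, 52.8]
eef_rot: [3.14, 0.003, 1.468]
wrist_force: [0.4, -21.9, 1.9]
finger_gap: 13.9
finger_force: 20.0
```

Request:
{"method": "jog_arm", "body": {
  "series": [
    [0, 0, 0, 0, 0, 0, 0.5],
    [0, 0, 0, 0, 0, 0, 0.5],
    [0, 0, 0, 0, 0, 0, 0.5],
    [0, 0, 0.2, 0, 0, 0, 0.5],
    [0, 0, 0.5, 0, 0, 0, 0.5],
    [0, 0, 0.8, 0, 0, 0, 0.5],
    [0, 0, 1, 0, 0, 0, 0.5],
    [0, 0, 1, 0, 0, 0, 0.5]
  ]
}}

```text
clock: 5.37
eef_pos: [543.9, -71.6, 177.8]
eef_rot: [3.134, 0.0, 1.469]
wrist_force: [0.0, -0.4, 0.2]
finger_gap: 47.1
finger_force: 0.0
```

Run:
```python
from h import *
s,c=wrist();print(s["clock"],s["eef_pos"],s["eef_rot"],s["finger_gap"]);save("w2.png",cv2.resize(c["frame"],(800,500)));pickle.dump(c,open("w2.pkl","wb"))
```

```text
5.3667 [543.92637031 -71.5729466  177.75503677] [3.13423948e+00 2.03881158e-04 1.46867881e+00] 47.08321381522911
```

View pics/w2.png

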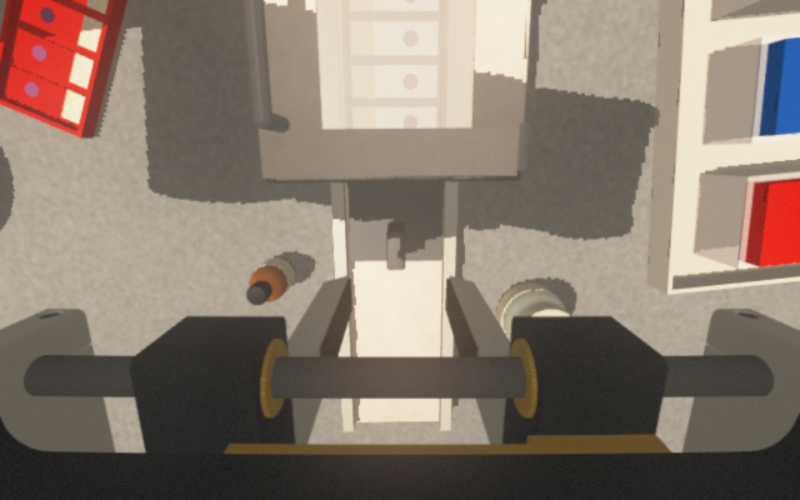

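The tray lies with its block at (396,245) and its rear edge at row ≈262. Through the shut flap's window the slides show, and the bar's near post is at (275,122).

Run:
```python
from h import *
from fit import *
p=np.load("p.npy");c=pickle.load(open("w2.pkl","rb"))
n=lambda u,v:((u+.5)*.8-.5,(v+.5)*.8-.5)
for uv,z in(((370,262),34),((430,262),34),((396,260),71),((262,90),130.5),((252,30),130.5),((268,122),130.5)): X=atz(c,n(*uv),z);print(uv,X,inv(p,X))
```

```text
(370, 262) [519.31879716 -90.08622533  34.        ] [ -21.18159198 -150.91310666   36.64781221]
(430, 262) [570.32783995 -95.41621024  34.        ] [  30.10491562 -151.0722456    36.64781221]
(396, 260) [542.58931525 -80.35954682  71.        ] [   0.98948751 -138.88944162   73.64781221]
(262, 90) [482.66883648  37.33671684 130.5       ] [-70.49388548 -27.83539333 133.14781221]
(252, 30) [482.73621464  66.80619686 130.5       ] [-73.39851045   1.49066924 133.14781221]
(268, 122) [482.96922973  20.82837621 130.5       ] [-68.53034625 -44.22929647 133.14781221]
```

Request:
{"method": "jog_arm", "body": {
  "series": [
    [-0.12, 0.2, 0, 0, 0, 0, 0.5],
    [-0.23, 0.4, 0, 0, 0, 0, 0.5],
    [-0.35, 0.6, 0, 0, 0, 0, 0.5],
    [-0.48, 0.75, 0, 0, 0, 0, 0.5],
    [-0.48, 0.75, 0, 0, 0, 0, 0.5],
    [-0.48, 0.75, 0, 0, 0, 0, 0.5]
  ]
}}

```text
clock: 5.92
eef_pos: [483.8, 19.1, 171.7]
eef_rot: [-3.14, -0.0, 1.47]
wrist_force: [0.9, 0.3, -0.8]
finger_gap: 46.7
finger_force: 0.0
```

Run:
```python
from h import *
s,c=wrist();print(s["clock"],s["eef_pos"],s["eef_rot"],s["finger_gap"]);save("w3.png",cv2.resize(c["frame"],(800,500)));pickle.dump(c,open("w3.pkl","wb"))
```

```text
5.9167 [483.82581908  19.10460652 171.66190883] [-3.13987357e+00 -1.06653801e-04  1.46998474e+00] 46.688754770406334
```

View pics/w3.png

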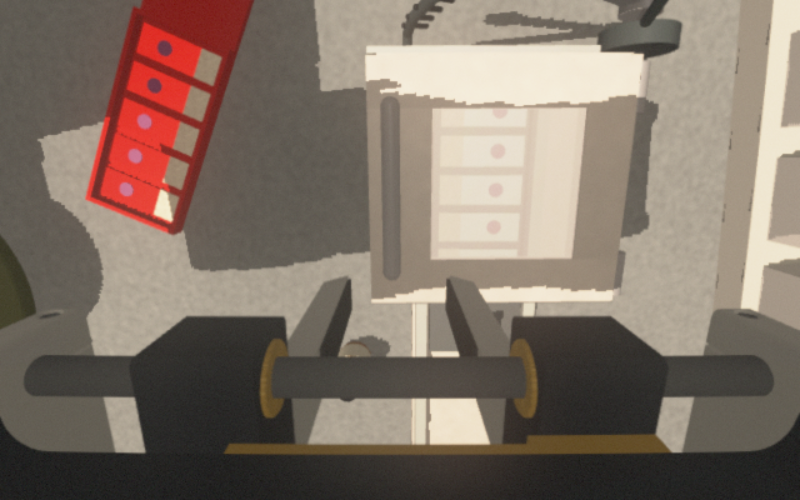

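The bar runs vertically at column 391, rows 97–279, just left of the window; the pointer hub is at (640,38). The tray's rear edge sits at viewer y ≈ -151 and the block at -139, so home within the measuring error, matching the force rise at the stop.

Run:
```python
from h import *
from fit import *
p=np.load("p.npy");c=pickle.load(open("w3.pkl","rb"))
n=lambda u,v:((u+.5)*.8-.5,(v+.5)*.8-.5)
for uv in((390,102),(391,188),(391,274)): X=atz(c,n(*uv),133);print(X,inv(p,X))
print(tri([(c,n(391,188)),(T,tp(205,382.5))]), tri([(c,n(391,188)),(T,tp(205,382.5)),(S,sp(373,303))]))
```

```text
[489.51919191 113.87408958 133.        ] [-71.39636547  49.00263322 135.64781221]
[485.40674621  69.88314889 133.        ] [-71.05186649   4.82122997 135.64781221]
[480.27970729  21.26801929 133.        ] [-71.25049262 -44.06310189 135.64781221]
(array([485.78584984,  67.49294925, 108.21528303]), [np.float64(1.1515103482209623), np.float64(1.151510348221069)]) (array([485.87660595,  67.36036779, 124.80618733]), [np.float64(1.978187952023349), np.float64(1.725745453111153), np.float64(0.3627587943681281)])
```

Request:
{"method": "jog_arm", "body": {
  "series": [
    [0.014, 0.2, 0, 0, 0, 0, 0.5],
    [0.014, 0.39, 0, 0, 0, 0, 0.5],
    [0.014, 0.39, 0, 0, 0, 0, 0.5],
    [0.014, 0.39, -0.2, 0, 0, 0, 0.5],
    [0.014, 0.39, -0.35, 0, 0, 0, 0.5],
    [0.014, 0.39, -0.42, 0, 0, 0, 0.5],
    [0.014, 0.39, -0.42, 0, 0, 0, 0.5],
    [0.014, 0.39, -0.42, 0, 0, 0, 0.5]
  ]
}}

```text
clock: 6.63
eef_pos: [486.5, 64.5, 122.3]
eef_rot: [-3.141, 0.0, 1.468]
wrist_force: [0.7, -0.8, 0.5]
finger_gap: 46.7
finger_force: 0.0
```

Request:
{"method": "jog_arm", "body": {
  "series": [
    [0, 0, 0, 0, 0, 0, 1],
    [0, 0, 0, 0, 0, 0, 1],
    [0, 0, 0, 0, 0, 0, 1],
    [0, 0, 0, 0, 0, 0, 1],
    [0, 0, 0, 0, 0, 0, 1],
    [0, 0, 0, 0, 0, 0, 1],
    [0, 0, 0, 0, 0, 0, 1],
    [0, 0, 0, 0, 0, 0, 1]
  ],
  "grip_force": 20
}}

```text
clock: 7.3
eef_pos: [484.3, 65.3, 122.2]
eef_rot: [-3.137, 0.0, 1.469]
wrist_force: [-17.4, 1.3, 11.7]
finger_gap: 8.8
finger_force: 20.0
```

Request:
{"method": "jog_arm", "body": {
  "series": [
    [-0.01, 0, 0, 0, 0, 0, 1],
    [-0.02, 0, 0, 0, 0, 0, 1],
    [-0.02, 0, 0, 0, 0, 0, 1]
  ]
}}

```text
clock: 7.55
eef_pos: [484.2, 65.3, 122.4]
eef_rot: [3.14, -0.0, 1.468]
wrist_force: [2.4, 2.2, -0.6]
finger_gap: 9.1
finger_force: 20.0
```

Request:
{"method": "jog_arm", "body": {
  "series": [
    [0.02, -0.002, 0.062, 0, 0, 0, 1],
    [0.042, -0.004, 0.123, 0, 0, 0, 1],
    [0.068, -0.007, 0.183, 0, 0, 0, 1],
    [0.095, -0.01, 0.241, 0, 0, 0, 1],
    [0.127, -0.013, 0.298, 0, 0, 0, 1],
    [0.161, -0.016, 0.353, 0, 0, 0, 1],
    [0.161, -0.016, 0.353, 0, 0, 0, 1]
  ]
}}

```text
clock: 8.13
eef_pos: [503.6, 63.3, 166.1]
eef_rot: [-3.141, -0.0, 1.468]
wrist_force: [-6.2, 4.6, 2.2]
finger_gap: 9.1
finger_force: 20.0
```

Request:
{"method": "jog_arm", "body": {
  "series": [
    [0.037, -0.004, 0.054, 0, 0, 0, 1],
    [0.076, -0.008, 0.105, 0, 0, 0, 1],
    [0.118, -0.012, 0.155, 0, 0, 0, 1],
    [0.162, -0.017, 0.202, 0, 0, 0, 1],
    [0.162, -0.017, 0.202, 0, 0, 0, 1],
    [0.162, -0.017, 0.202, 0, 0, 0, 1]
  ]
}}

```text
clock: 8.63
eef_pos: [522.1, 61.5, 190.0]
eef_rot: [-3.14, -0.001, 1.468]
wrist_force: [-12.8, 4.9, 9.1]
finger_gap: 9.2
finger_force: 20.0
```

Run:
```python
from h import *
c=cam("side");pickle.dump(c,open("side2.pkl","wb"))
x,y,w,h=250,165,100,90
save("s2.png",cv2.resize(c["frame"][y:y+h,x:x+w],None,fx=6.6,fy=6.6,interpolation=cv2.INTER_CUBIC))
c=cam("top");pickle.dump(c,open("top2.pkl","wb"))
```

```text
(no output)
```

View pics/s2.png

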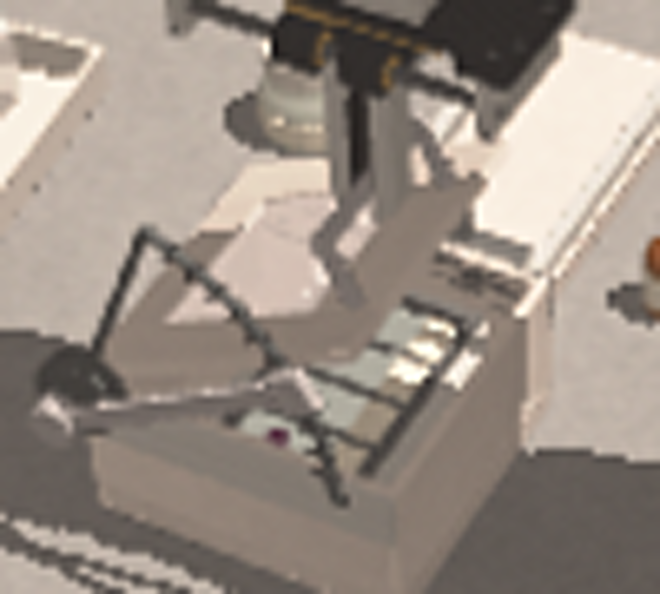

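The crop shows the flap raised, held by the fingers at the bar, with the tray's slides visible beneath. The pointer arm runs from its hub at (60,412) to its end at (305,390). I'll enlarge the pointer, before and after.

Run:
```python
from h import *
o=[]
for n in("side.pkl","side2.pkl"):
    f=pickle.load(open(n,"rb"))["frame"][212:236,252:316]
    f=cv2.normalize(f,None,0,255,cv2.NORM_MINMAX)
    o.append(cv2.resize(f,None,fx=12,fy=12,interpolation=cv2.INTER_CUBIC))
save("pt.png",np.vstack(o))
```

```text
(no output)
```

View pics/pt.png

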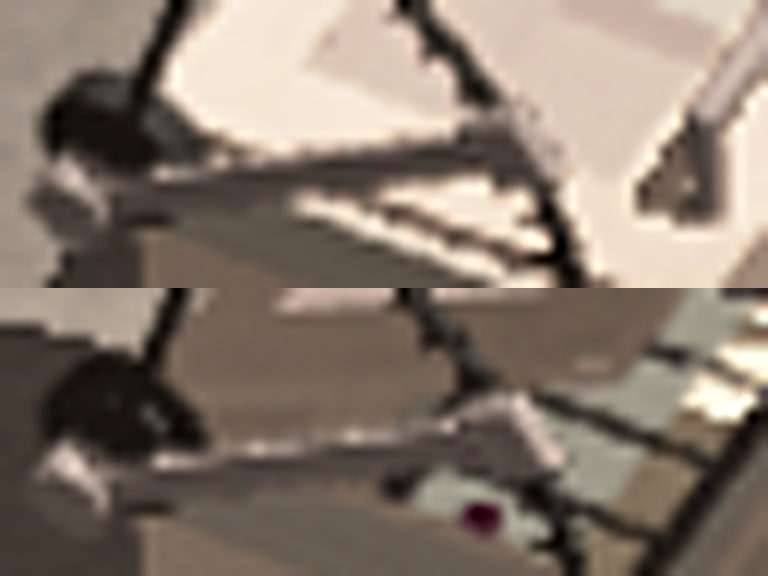

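Run:
```python
from h import *
from fit import *
p=np.load("p.npy")
g=lambda q:((np.array(q)-[252,212]+.5)*12-.5+[0,288])
def L(a,r,wv,y): return (80-r*np.cos(a)+wv*np.sin(a),y,90+r*np.sin(a)+wv*np.cos(a))
for a in(.5,.55,.6,.65):
    q=g(proj(S,w(p,[L(a,45,6,108),L(a,135,6,108),L(a,165,11,108),L(a,165,-11,108),L(a,0,0,108)])))
    d=q[1]-q[0];print(a,q.round().tolist(),"slope",(d[1]/d[0]).round(3))
# flap corner in s2 coords
h=lambda q:((np.array(q)-[250,165]+.5)*6.6-.5)
for a in(.45,.5,.55):
    q=h(proj(S,w(p,[L(a,165,8,78),L(a,165,0,78),L(a,165,0,-78),L(a,165,8,-78),L(a,10,8,78)])));print(a,q.round().tolist())
```

```text
0.5 [[183.0, 465.0], [443.0, 451.0], [525.0, 430.0], [566.0, 500.0], [72.0, 490.0]] slope -0.056
0.55 [[178.0, 459.0], [429.0, 430.0], [506.0, 404.0], [552.0, 473.0], [72.0, 490.0]] slope -0.115
0.6 [[173.0, 452.0], [413.0, 409.0], [487.0, 378.0], [536.0, 447.0], [72.0, 490.0]] slope -0.179
0.65 [[167.0, 446.0], [397.0, 388.0], [466.0, 352.0], [519.0, 421.0], [72.0, 490.0]] slope -0.25
0.45 [[347.0, 364.0], [355.0, 377.0], [515.0, 165.0], [508.0, 152.0], [95.0, 367.0]]
0.5 [[338.0, 349.0], [347.0, 363.0], [508.0, 151.0], [500.0, 138.0], [94.0, 366.0]]
0.55 [[329.0, 335.0], [338.0, 349.0], [500.0, 138.0], [492.0, 124.0], [92.0, 365.0]]
```

Pointer slope (-0.11 to -0.13) and end corners both give ≈ 0.555 rad. The flap stands at ≈ 0.505, so I'll raise it 0.05 rad and relieve the inward radial push.

Request:
{"method": "jog_arm", "body": {
  "series": [
    [0.017, -0.002, 0.03, 0, 0, 0, 1],
    [0.034, -0.004, 0.057, 0, 0, 0, 1],
    [0.034, -0.004, 0.057, 0, 0, 0, 1],
    [0.034, -0.004, 0.057, 0, 0, 0, 1],
    [0.034, -0.004, 0.057, 0, 0, 0, 1]
  ]
}}

```text
clock: 9.15
eef_pos: [527.1, 61.0, 195.6]
eef_rot: [3.141, -0.001, 1.468]
wrist_force: [4.1, 5.0, -7.7]
finger_gap: 9.1
finger_force: 20.0
```

Run:
```python
from h import *
from fit import *
p=np.load("p.npy");c=cam("side");pickle.dump(c,open("side3.pkl","wb"))
f=c["frame"][190:245,252:324]
f=cv2.convertScaleAbs(cv2.resize(f,None,fx=10.5,fy=10.5,interpolation=cv2.INTER_CUBIC),alpha=1.2,beta=0)
save("s3.png",f)
def L(a,r,wv,y): return (80-r*np.cos(a)+wv*np.sin(a),y,90+r*np.sin(a)+wv*np.cos(a))
g=lambda q:((np.array(q)-[252,190]+.5)*10.5-.5)
for a in(.5,.55,.6):
    q=g(proj(c,w(p,[L(a,165,8,78),L(a,165,0,78),L(a,80,0,78),L(a,10,8,78),L(a,165,11,108),L(a,165,-11,108)])));print(a,q.round().tolist())
print(manip.read_state()["eef_pos"],manip.read_state()["wrist_force"])
```

```text
0.5 [[518.0, 294.0], [531.0, 316.0], [311.0, 330.0], [128.0, 320.0], [459.0, 355.0], [496.0, 416.0]]
0.55 [[502.0, 271.0], [517.0, 293.0], [304.0, 319.0], [126.0, 319.0], [443.0, 332.0], [483.0, 393.0]]
0.6 [[486.0, 248.0], [501.0, 270.0], [297.0, 309.0], [125.0, 318.0], [426.0, 310.0], [469.0, 370.0]]
[527.11681343  60.98242557 195.61097054] [ 5.04947213  5.45496657 -8.67383069]
```

View pics/s3.png

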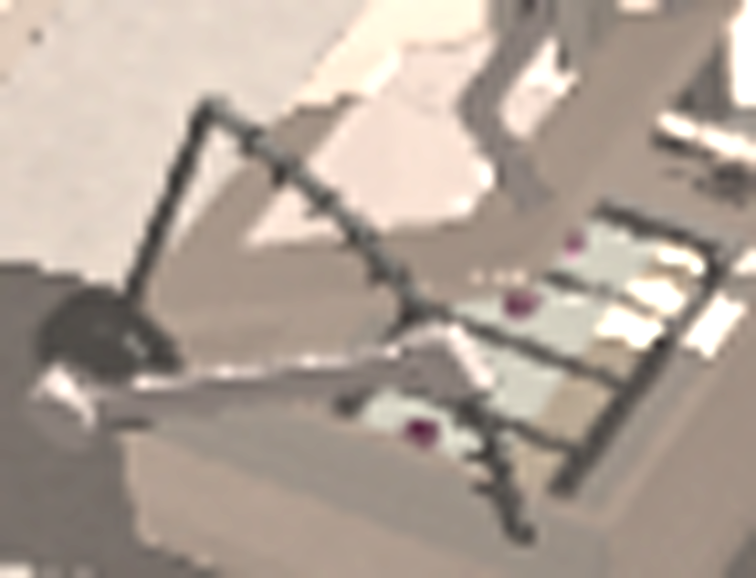

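The flap is held by the fingers, its lower corner near (515,285). The pointer end face runs (445,325)–(487,388), nearly parallel to the flap. One numeric check of the flap's lower edge.

Run:
```python
from h import *
from fit import *
p=np.load("p.npy");c=pickle.load(open("side3.pkl","rb"))
def L(a,r,wv,y): return (80-r*np.cos(a)+wv*np.sin(a),y,90+r*np.sin(a)+wv*np.cos(a))
print(c["frame"][210:224,294:304].astype(int).mean(2).round().astype(int))
print(c["frame"][210:224,294:304,1].astype(int)-c["frame"][210:224,294:304,0])
for a in(.5,.55,.6):print(a,proj(c,w(p,[L(a,165,8,78),L(a,165,0,78),L(a,145,0,78),L(a,165,0,60),L(a,165,0,40)])).round(1).tolist())
```

```text
[[181 178 161 120 122 124 122 115 117 121]
 [115 116 118 120 121 121 121 121 121 121]
 [120 120 121 122 121 122 122 121 120 122]
 [121 121 121 122 121 120 119 119 121 125]
 [121 121 120 120 120 117 118 120 125 128]
 [120 120 122 130 120 129 128 138 127 124]
 [121 121 130 158 129 160 151 174 127 118]
 [128 126 125 127 127 130 122 123 131 157]
 [123 133 138 144 146 148  90  94 109 132]
 [ 94 148 166 173 175 164  87  82 102 155]
 [ 94 119 108 144 162 163 148 138 158 172]
 [178 216 118  81  75 108 148 166 165 170]
 [152 201 201 147 108  85  92  95 106 147]
 [112 173 197 183 165 152 148 109  83  77]]
[[-17 -16 -15 -14 -14 -14 -15 -12 -13 -14]
 [-14 -15 -13 -14 -15 -14 -14 -14 -14 -15]
 [-15 -15 -13 -13 -14 -14 -14 -14 -14 -13]
 [-15 -15 -13 -13 -14 -14 -13 -15 -15 -14]
 [-14 -14 -15 -13 -13 -13 -13 -14 -14 -14]
 [-14 -14 -13 -15 -14 -15 -15 -17 -15 -14]
 [-14 -14 -16 -19 -16 -18 -17 -20 -13  -9]
 [-16 -16 -14 -14 -14 -13 -16 -16 -16  -6]
 [-14 -14 -12  -9  -9  -9 -29 -30 -35 -15]
 [ -5  -2  -2  -3  -2  -6 -29 -32 -22  -8]
 [ -8  -9  -4  -4  -3  -4 -15 -18 -11  -2]
 [-15 -18 -10  -4  -4  -3  -2  -3  -3  -4]
 [-12 -18 -16  -5  -3  -5  -5  -5  -4  -4]
 [ -9 -15 -16 -10  -4  -4  -4  -3  -4  -4]]
0.5 [[300.8, 217.5], [302.1, 219.6], [297.0, 219.9], [305.1, 215.7], [308.3, 211.4]]
0.55 [[299.4, 215.3], [300.7, 217.4], [295.8, 218.0], [303.7, 213.5], [307.0, 209.3]]
0.6 [[297.8, 213.2], [299.3, 215.3], [294.6, 216.2], [302.3, 211.4], [305.6, 207.1]]
```

Run:
```python
from h import *
from fit import *
p=np.load("p.npy")
def L(a,r,wv,y): return (80-r*np.cos(a)+wv*np.sin(a),y,90+r*np.sin(a)+wv*np.cos(a))
for n in("side2.pkl","side3.pkl"):
    c=pickle.load(open(n,"rb"));g=c["frame"].astype(float).mean(2)
    X=[];Y=[]
    for u in range(266,289):
        pr=227-0.11*(u-264); r=np.arange(int(pr)-3,int(pr)+4); v=g[r,u]; b=np.clip(v-np.median(v)-8,0,None)
        if b.sum()>0: X.append(u);Y.append((b*r).sum()/b.sum())
    f=np.polyfit(X,Y,1);k=abs(np.polyval(f,X)-Y)<.8;f=np.polyfit(np.array(X)[k],np.array(Y)[k],1)
    print(n,f,np.round(Y,1),"at 266,288",np.polyval(f,[266,288]))
print(c["frame"][218:230,288:301].astype(int).mean(2).round().astype(int))
for a in(.5,.55,.6):
    for t in(104,108,112):
        q=proj(S,w(p,[L(a,40,6,t),L(a,135,6,t),L(a,165,11,t),L(a,165,-11,t)]));print(a,t,q.round(1).tolist(),((q[1]-q[0])[1]/(q[1]-q[0])[0]).round(3))
```

```text
side2.pkl [-1.40447855e-01  2.63267412e+02] [226.  226.2 226.2 226.  224.7 224.5 224.7 224.8 224.9 224.9 224.7 224.
 223.7 223.5 223.9 223.7 223.8 224.  223.8 223.9 223.  222.5 224.7] at 266,288 [225.90828308 222.81843028]
side3.pkl [-1.38330816e-01  2.62680332e+02] [226.  226.1 226.3 225.8 224.7 224.4 224.7 224.9 225.  224.9 224.7 224.
 223.8 223.6 223.9 223.7 223.8 223.9 223.9 224.  223.  222.5 224.8] at 266,288 [225.88433497 222.84105702]
[[132 125  78  92 110 122 123 133 138 144 146 148  90]
 [128 123  69  61  78  80  94 148 166 173 175 164  87]
 [123 111  52  67  90 115  94 119 108 144 162 163 148]
 [111  77  94 130 149 177 178 216 118  81  75 108 148]
 [105 115 138 153 141 136 152 201 201 147 108  85  92]
 [148 187  99 108 104 102 112 173 197 183 165 152 148]
 [106 103 107 115 107 106 102 119 190 192 157 171 172]
 [104 105 104  95 108 107 105 106 145 202 199 164 169]
 [111 113 103 105 104 109 107 105 114 176 199 149 170]
 [143 148 110  96  91 107 100 105 100  97 119 173 171]
 [174 174 175 174 149 108  89  77  62  83 132 167 170]
 [172 172 168 161 164 165 149  89  59  64  89 108 146]]
0.5 104 [[266.4, 225.5], [289.2, 224.2], [295.9, 222.5], [299.4, 228.3]] -0.057
0.5 108 [[265.7, 226.4], [288.5, 225.1], [295.3, 223.4], [298.7, 229.2]] -0.056
0.5 112 [[265.0, 227.3], [287.8, 226.0], [294.6, 224.3], [298.1, 230.1]] -0.054
0.55 104 [[266.0, 225.0], [288.0, 222.5], [294.4, 220.3], [298.2, 226.1]] -0.117
0.55 108 [[265.3, 225.9], [287.3, 223.4], [293.7, 221.2], [297.5, 227.0]] -0.115
0.55 112 [[264.6, 226.8], [286.6, 224.3], [293.1, 222.1], [296.8, 227.9]] -0.114
0.6 104 [[265.6, 224.6], [286.7, 220.7], [292.8, 218.1], [296.9, 223.9]] -0.181
0.6 108 [[264.9, 225.4], [286.0, 221.6], [292.1, 219.0], [296.2, 224.8]] -0.179
0.6 112 [[264.1, 226.3], [285.3, 222.5], [291.4, 219.9], [295.5, 225.7]] -0.178
```

Pointer ≈ 0.562, flap ≈ 0.549. A small final correction, then hold.

Request:
{"method": "jog_arm", "body": {
  "series": [
    [0.017, -0.002, 0.007, 0, 0, 0, 1],
    [0.017, -0.002, 0.007, 0, 0, 0, 1],
    [0.017, -0.002, 0.007, 0, 0, 0, 1],
    [0.017, -0.002, 0.007, 0, 0, 0, 1],
    [0.017, -0.002, 0.007, 0, 0, 0, 1],
    [0.017, -0.002, 0.007, 0, 0, 0, 1]
  ]
}}

```text
clock: 9.7
eef_pos: [528.7, 60.8, 196.9]
eef_rot: [-3.141, -0.001, 1.468]
wrist_force: [-2.1, 5.1, -0.3]
finger_gap: 9.3
finger_force: 20.0
```

```bash
python3 -c "
from cell import manip
s=manip.read_state();print(s['eef_pos'],s['qd'].round(3));print(manip.sign_off())"
```

```text
[528.65808527  60.79681632 196.92216758] [ 0.001 -0.001 -0.001  0.     0.001  0.001]
the job is handed in; nothing more can be done
None
```

Job handed in at 9.7 s on the robot clock: the tray was pushed until the force rose at its end stop with the flap shut, then the flap was lifted to about 0.56 rad, matching the pointer's measured 0.56, and is still held there by the bar. Both angles come from camera and arm readings, accurate to roughly 0.01–0.02 rad, and no verdict came back at hand-in.

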